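# Stop the jar capper and empty its catch tray

### The job

The jar capper has finished its batch. First push its black selector lever round until it clicks home pointing at the red tab (stop); only then move both finished spice jars from the catch tray into the grey tote, set down (not dropped) standing upright inside it. Leave the selector at the red tab, and do not shift or knock over the other things on the table.

Things in the scene. Friction and masses are not known exactly. Their poses are not given: they have to be found in the camera images.
- capper: fixed white machine, front to -x; origin under its centre, z up. In its frame (mm): console with flat top 90 high at x -150..60, y 10..200 carries the selector; steel catch tray at x -150..60, y -200..0, floor 20 high, 5 thick lips 42 high at its front and right; tower 160 high at x 60..160, y -200..0; drive housing 102 high at x 60..160, y 0..200; base plate 310 x 400.
- selector (a joint): selector lever angle, rad: 0 = running position (plain grey mark; it starts there), lever pointing to the capper's -x turned by -0.314 about z; positive is counter-clockwise from above; stops at -0.76 and 1.38. Detents at -0.628, 0, 0.628, 1.257; 3 to 5 N near the lever's end pushes it over the hump between two, then it snaps in. The other three have a coloured tab each.
- selector_axis (a point): point on the selector's upright axis, 24 mm above the console top, at mid-height of the lever. The hub is 58 mm across, its top 36 mm above the console top.
- selector_pointer (a point): point 105 mm from the axis along the lever, where the lever points, 24 mm above the console top; it turns with the lever, point -x pointing outward. The black lever bar is 16 mm wide, from 13 to 35 mm above the console top, and ends 85 mm from the axis (20 mm short of this point), with a white line on top.
- tab_red: red coloured round tab 18 mm across and 4 mm high, fixed on the console top at one of the selector's positions; origin at the centre of its underside, on the circle of radius 105 mm about the selector's axis. Which tab is at which position varies. Stop position: the lever must point here.
- tab_yellow: yellow coloured round tab 18 mm across and 4 mm high, fixed on the console top at one of the selector's positions; origin at the centre of its underside, on the circle of radius 105 mm about the selector's axis. Which tab is at which position varies.
- tab_blue: blue coloured round tab 18 mm across and 4 mm high, fixed on the console top at one of the selector's positions; origin at the centre of its underside, on the circle of radius 105 mm about the selector's axis. Which tab is at which position varies.
- tray_center (a point): centre of the catch tray's floor, 20 mm above the table
- jar_a: glass spice jar with a dark screw cap, a cylinder 41 mm across and 105 mm tall; origin at the centre of its underside, z up; at the start it stands in the catch tray. About 0.11 kg.
- jar_b: glass spice jar with a dark screw cap, a cylinder 41 mm across and 105 mm tall; origin at the centre of its underside, z up; at the start it stands in the catch tray. About 0.11 kg.
- tote: loose open grey plastic tote, outside 220 (x) x 160 (y) x 70 mm high, walls and floor 5 mm thick, with a rim 5 mm proud all round; origin at the centre of its underside, z up. About 0.9 kg.
- tomato_jar: bystander: glass jar of red sauce, 71 mm across, 110 mm tall; origin under its centre
- pepper_mill: bystander: brown wooden pepper mill, 58 mm across, 170 mm tall; origin under its centre
- corn_tin: bystander: food tin, 76 mm across, 58 mm tall; origin under its centre
Not all that is in view belongs to the job. What is shaped like the jar_a but orange or purple is not meant.

How it is judged (in metres and radians):
On the way:
1. the selector rests at the red tab while both jars are still in the catch tray (horizontal distance between selector_pointer and tab_red below 0.012 m and velocity of joint selector between -0.1 and 0.1 rad/s and x of jar_a in the frame of capper between -0.15 and 0.06 m and y of jar_a in the frame of capper between -0.2 and 0 m and z of jar_a in the frame of capper between 0.015 and 0.027 m and x of jar_b in the frame of capper between -0.15 and 0.06 m and y of jar_b in the frame of capper between -0.2 and 0 m and z of jar_b in the frame of capper between 0.015 and 0.027 m), for 0.2 s.
At the end, for the whole second after the job is handed in: The selector points at the red tab (pointer within 12 mm of the tab's centre, lever still); both jars stand at rest on the floor inside the tote, upright within 0.15 rad; the tote stands level on the table (horizontal distance between selector_pointer and tab_red below 0.012 m and velocity of joint selector between -0.1 and 0.1 rad/s and x of jar_a in the frame of tote between -0.105 and 0.105 m and y of jar_a in the frame of tote between -0.075 and 0.075 m and z of jar_a in the frame of tote between 0 and 0.012 m and angle between each of jar_a, jar_b's own z axis and vertical below 0.15 rad and linear speed of each of jar_a, jar_b, tote below 0.03 m/s and x of jar_b in the frame of tote between -0.105 and 0.105 m and y of jar_b in the frame of tote between -0.075 and 0.075 m and z of jar_b in the frame of tote between 0 and 0.012 m and angle between tote's own z axis and vertical below 0.05 rad); the robot touches nothing.
It fails at once if a bystander (sauce jar, pepper mill, food tin) is shifted by more than 30 mm or tipped (distance of any of tomato_jar, pepper_mill, corn_tin from where it was at the start of the episode above 0.03 m or angle between any of tomato_jar, pepper_mill, corn_tin's own z axis and vertical above 0.3 rad).
It fails at once if a jar is dropped or rammed into the tote (contact force above 60 N) (contact force between any of jar_a, jar_b and tote above 60 N).
It also fails if it takes over 64 s, if anything falls off the work surface, if the arm or the gripper's body presses on something with over 40 N, if the wrist force passes 120 N, or if a joint passes its speed limit or range.

### The arm

A 6-joint arm with a two-finger parallel gripper is mounted at the origin on a cart in front of the work surface, level with it; the furniture and walls round the work are solid. World frame = base frame: x ahead of the robot, y to its left, z up, the work surface at z = 0. Lengths are in mm, angles in rad, forces in N, time in s.
With the tool pointing down it reaches from about 350 to 875 mm from the base axis. Payload 4.2 kg.
Tool frame: the origin (TCP) lies at the very end of the fingers, on their centre line; the grasp point (between the pads) lies 19 mm behind it; z points along the fingers, y is the line along which they close (so a half turn about z gives the same grasp; the last joint's range is limited). The gripper opens to 85 mm and grips with 20 to 120 N. Pads are 22 mm wide; open, the fingers measure 114 mm over their backs; the gripper's body (76 mm by 85 mm) begins 54 mm behind the grasp point. The pads swing forward as they close: fully open they stand 13 mm farther back than shut.
Start: joints at [-1.045, 0.385, 0.008, 0, -1.194, -0.259], TCP at [164.795, -602.861, 231.312] pointing down, gripper open.
Joint ranges: [-3.14, 3.14], [-1.21, 2.06], [-1.07, 1.41], [-3.16, 2.05], [-2.99, -0.16], [-3.1, 3.1]. Speed limits (rad/s): [2.79, 2.79, 3.14, 3.14, 3.14, 3.14].

### API

Orientations are given as a unit quaternion [x, y, z, w].
In Python, from bench import monitor, get_image, camera_info, job_done gives the robot as it stands.
- The arm moves only by the tool send_rows, never from a script. Its argument "series" is a list of rows, each a list of 3 entries, a list of its own where there are three numbers: the shift along the tool's x, y, z in mm, then the turn, a rotation vector about the tool's x, y, z in rad, then the finger opening in mm, from 0 to 85.4. A call has 1 to 8 rows; each row shifts and turns the commanded pose from where the row before left it, along the tool's axes as they then stand; what a row does not reach is not made up. A row lasts 1/10 s, in which the tool goes at most 50 mm and 8.59 degrees, less where a joint would pass 70% of its speed; a pose out of reach is approached as far as the arm can. A call with a gripper value outside its range is refused whole. The fingers move at their own pace and stop on an object; the grip force is fixed at half the most. Time passes only in rows, so rows that do not move let the fingers close. It gives the time, the measured TCP pose, the force, the opening and the grip force at its end, in the units of the state.
- monitor.read_state(): the state, without advancing time (a new reading comes with each control period).
- get_image(name): name is "side" or "top"; returns the picture (480x640x3 uint8, red, green, blue); there is no depth.
- camera_info(name): a dict with "intrinsics" (3x3 intrinsics, pixels), "R" (3x3) and "t" (3): a world point X has camera coordinates R X + t. Camera axes: x right, y down, z forward; pixel columns grow to the right and rows downward; lengths in mm; the calibration is good to about 2 mm. A picture is of the moment at which its call begins. camera_info takes no time and is no camera call.
- job_done(): hands the job in; it is judged then, once.
The state is a dict: "clock": time; "joints": joint angles; "joint_vel": joint speeds; "joint_efforts": joint torques, N m; "position": TCP position; "ee_rot": TCP orientation; "contact_force": force on the tool from outside, world axes, zero at the start; "wrist_torque": the same for the moment, N m; "gripper_width": finger opening in mm; "grasp_force": force on a finger pad.
Only numpy, scipy, OpenCV 4.12 (cv2) and the standard library are available. Lean on these libraries where they do the work, as an engineer would, in place of code of your own. Each camera call takes 0.05 s, during which the arm holds its last target. There are 200 camera calls.

## Working session

There is one attempt and no reset: what is moved stays moved. The work goes in short steps, Python scripts to look and compute and a tool call to move; the robot and the scene stay as the last step left them, time stands still between calls to the robot, and variables do not carry over. Pictures are saved under pics/ and viewed, at most 10 in all, crops included, and the job is handed in when it is done.

Besides the shell and the picture viewer there is one more tool, called after "Emit:" in YAML: its name, and indented under it one key for each argument. send_rows: Moves the arm, as the interface text tells. Its arguments: {"type":"object","properties":{"series":{"type":"array"}},"required":["series"]}

```bash
mkdir -p pics; ls
python3 - <<'E'
from bench import monitor,get_image,camera_info
import cv2,numpy as np
for n in("top","side"):
    cv2.imwrite(f"pics/{n}0.png",get_image(n)[:,:,::-1]); c=camera_info(n)
    R=np.array(c["R"]);print(n,np.round(c["intrinsics"],1).tolist(),np.round(R,3).tolist(),(-R.T@np.array(c["t"])).round())
s=monitor.read_state();print(s)
E
```

```text
pics
top [[615.7, 0.0, 319.9], [0.0, 615.7, 235.8], [0.0, 0.0, 1.0]] [[0.01, -1.0, 0.007], [-0.997, -0.011, -0.076], [0.076, -0.006, -0.997]] [ 463.   28. 1447.]
side [[502.8, 0.0, 319.0], [0.0, 502.8, 239.2], [0.0, 0.0, 1.0]] [[-0.824, -0.566, -0.004], [-0.315, 0.465, -0.827], [0.47, -0.681, -0.562]] [ 39. 790. 714.]
{'clock': 0.1, 'joints': array([-1.04539989e+00,  3.85472407e-01,  6.73651814e-03, -4.11826569e-04,
       -1.19396822e+00, -2.58626842e-01]), 'joint_vel': array([-0.00011662, -0.00160511,  0.00317899,  0.00123736, -0.00112895,
        0.00020339]), 'joint_efforts': array([-6.08446226e-04, -3.93319881e+01,  1.88929367e+01,  4.19798300e+00,
       -2.61619258e-03,  9.91402885e-06]), 'position': array([ 164.6493193 , -602.38189105,  230.32860756]), 'ee_rot': array([-1.32914288e-01,  9.91127058e-01,  9.54654810e-04, -1.87558608e-04]), 'contact_force': array([-0.0087422 ,  0.01159315,  0.83869524]), 'wrist_torque': array([-0.03460031,  0.03076391, -0.00744682]), 'grasp_force': 0.0, 'gripper_width': 85.21401316674513}
```

View pics/top0.png

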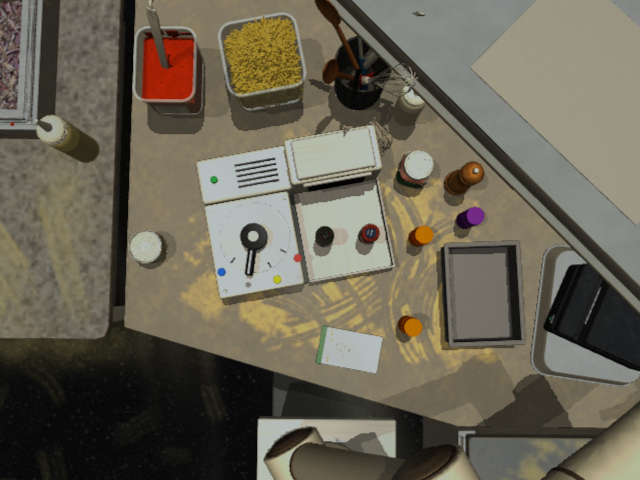

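View pics/side0.png

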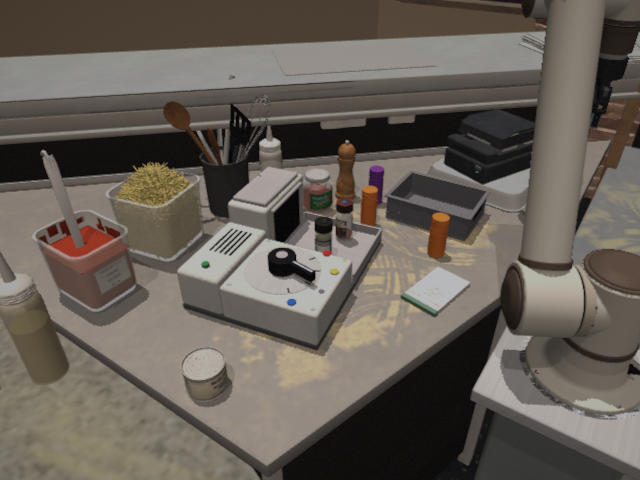

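The top view shows the hub at (254,237) with the lever pointing to (248,272). The tabs are blue (222,272), yellow (277,280) and red (297,258), so red is at about +1.257. The jar caps are at (324,236) and (369,233), and the tote is around (482,293). The side view agrees.

```bash
cat > h.py <<'E'
import cv2,numpy as np
from bench import monitor,get_image,camera_info
def cam(n):
    c=camera_info(n);return np.array(c["intrinsics"]),np.array(c["R"]),np.array(c["t"])
def ray(n,u,v):
    K,R,t=cam(n);return -R.T@t,R.T@np.linalg.solve(K,[u,v,1.])
def onz(n,p,z):
    o,d=ray(n,*p);return o+d*(z-o[2])/d[2]
def proj(n,X):
    K,R,t=cam(n);q=K@(R@np.array(X,float)+t);return q[:2]/q[2]
def tri(p,q):
    A=[];b=[]
    for n,x in(("top",p),("side",q)):
        o,d=ray(n,*x);d/=np.linalg.norm(d);P=np.eye(3)-np.outer(d,d);A.append(P);b.append(P@o)
    return np.linalg.solve(sum(A),sum(b))
def blobs(im,lo,hi,box,amin=8):
    h=cv2.cvtColor(im,cv2.COLOR_RGB2HSV);m=cv2.inRange(h,np.array(lo),np.array(hi));x0,y0,x1,y1=box
    k=np.zeros_like(m);k[y0:y1,x0:x1]=m[y0:y1,x0:x1]
    n,_,s,c=cv2.connectedComponentsWithStats(k);return[(c[i].round(1).tolist(),s[i].tolist()) for i in range(1,n) if s[i][4]>=amin]
E
python3 - <<'E'
from h import *
T=cv2.imread("pics/top0.png")[:,:,::-1].copy();S=cv2.imread("pics/side0.png")[:,:,::-1].copy()
cl={"red":((0,150,120),(8,255,255)),"yel":((22,120,120),(34,255,255)),"blu":((105,150,100),(125,255,255))}
bt={"red":(288,248,305,268),"yel":(265,270,290,290),"blu":(212,262,232,282)}
bs={"red":(318,245,336,262),"yel":(325,262,345,280),"blu":(280,292,303,312)}
P={}
for k in cl:
    a=max(blobs(T,*cl[k],bt[k],5),key=lambda b:b[1][4]);b=max(blobs(S,*cl[k],bs[k],5),key=lambda b:b[1][4])
    P[k]=onz("top",a[0],94);print(k,a,b,P[k].round(1),tri(a[0],b[0]).round(1))
# axis: three equal-radius points
A=np.array([P["yel"]-P["red"],P["blu"]-P["red"]])[:,:2];r=np.array([(P[k][:2]@P[k][:2]-P["red"][:2]@P["red"][:2])/2 for k in("yel","blu")])
c=np.linalg.solve(A,r);print("axis",c,[np.linalg.norm(P[k][:2]-c) for k in P],[np.degrees(np.arctan2(*(P[k][:2]-c)[::-1])) for k in P])
dark=blobs(T,(0,0,0),(180,255,60),(235,215,385,280),20);print("dark",dark)
print("darkS",blobs(S,(0,0,0),(180,255,60),(260,190,360,290),20))
g=blobs(T,(0,0,50),(180,60,130),(430,235,530,355),300);print("tote",g)
t=cv2.resize(T[120:360,195:535],(800,565),interpolation=cv2.INTER_CUBIC)
cv2.imwrite("pics/c1.png",t[:,:,::-1])
s=cv2.resize(S[160:320,230:430],(750,600),interpolation=cv2.INTER_CUBIC);cv2.imwrite("pics/c2.png",s[:,:,::-1])
E
```

```text
red ([297.4, 257.7], [294, 254, 7, 8, 37]) ([326.5, 252.7], [323, 251, 8, 5, 30]) [517.6  68.9  94. ] [517.5  68.8  92. ]
yel ([276.9, 279.1], [274, 276, 7, 8, 44]) ([333.7, 271.0], [331, 269, 7, 5, 32]) [470.3 113.2  94. ] [470.2 113.3  92.1]
blu ([221.0, 271.5], [218, 268, 7, 8, 42]) ([291.2, 301.6], [288, 299, 8, 6, 37]) [485.6 235.9  94. ] [485.2 235.9  92.3]
axis [562.1903072  164.00621471] [np.float64(105.00879481127916), np.float64(105.008794811279), np.float64(105.00879481127906)] [np.float64(-115.0985037338013), np.float64(-151.0644193605302), np.float64(136.79569953866314)]
dark [([252.5, 243.1], [241, 224, 26, 52, 534]), ([324.1, 236.3], [316, 227, 18, 20, 283]), ([369.3, 233.3], [365, 228, 11, 10, 35]), ([363.1, 238.4], [358, 230, 16, 14, 61])]
darkS [([286.8, 217.5], [273, 190, 27, 52, 939]), ([320.5, 201.1], [310, 190, 22, 21, 275]), ([344.3, 208.5], [336, 204, 17, 10, 112]), ([323.2, 224.9], [315, 217, 18, 17, 270]), ([340.5, 231.9], [336, 225, 10, 13, 97]), ([325.7, 241.7], [316, 238, 15, 11, 39]), ([287.2, 265.5], [268, 248, 47, 34, 787]), ([355.1, 282.4], [350, 274, 10, 16, 41])]
tote [([482.1, 293.5], [444, 239, 86, 110, 7131])]
```

View pics/c1.png

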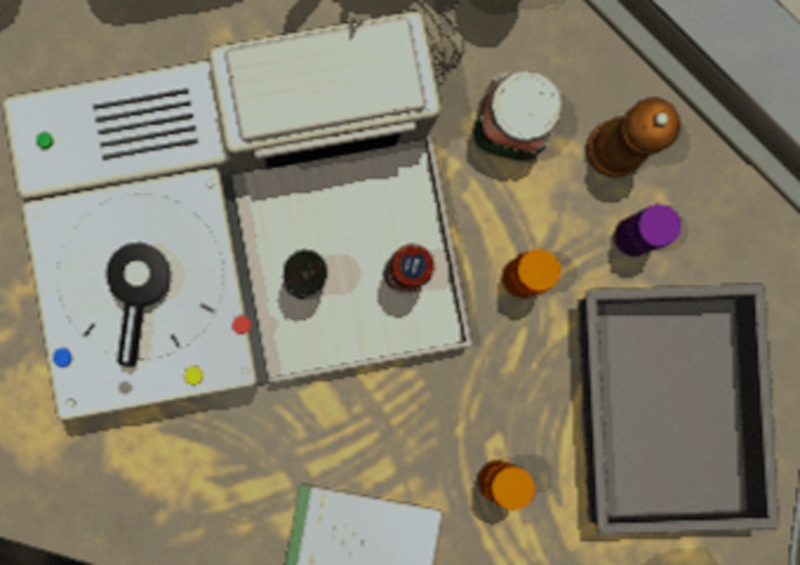

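View pics/c2.png

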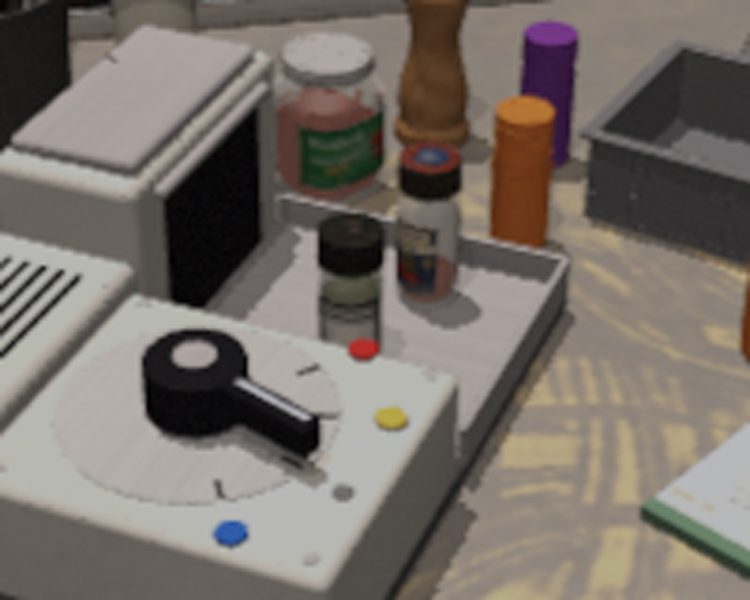

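Axis comes out at (562,164) with radius 105.0 and tab spacing 36°/72°, matching the given geometry. Red is at +1.257. The crops confirm two dark-capped jars in the tray. Next I compute the jars and tote, and make the first wrist turn.

```bash
cat >> h.py <<'E'
from scipy.spatial.transform import Rotation as Ro
AX=np.array([562.2,164.0]);YAW=np.radians(10.9)
def yawy(s):
    y=Ro.from_quat(s["ee_rot"]).as_matrix()[:,1];return np.degrees(np.arctan2(y[1],y[0]))
def shift(target,s=None):
    s=s or monitor.read_state();R=Ro.from_quat(s["ee_rot"]).as_matrix()
    return (R.T@(np.array(target)-s["position"])).round(1)
E
python3 - <<'E'
from h import *
c,s=np.cos(YAW),np.sin(YAW);Rc=np.array([[c,-s],[s,c]])
f=lambda p:(195+p[0]/2.353,120+p[1]/2.354)
g=lambda p:(230+p[0]/3.75,160+p[1]/3.75)
J={}
for k,p,q in(("A",(306,273),(350,229)),("B",(411,266),(431,157))):
    X=onz("top",f(p),125);T=tri(f(p),g(q));J[k]=X[:2];print(k,X.round(1),T.round(1))
# capper origin: console front-right / tray corners
for n,p,z,l in(("tray FR outer",(470,347),42,(-150,-200)),("console FR",(257,385),90,(-150,10)),("console FL",(66,420),90,(-150,200)),("console BR",(221,172),90,(60,10))):
    X=onz("top",f(p),z)[:2];print(n,X.round(1),"origin",(X-Rc@np.array(l)).round(1))
print("angle-yaw OK? axis")
P=[onz("top",f(p),70)[:2] for p in((587,290),(763,284),(776,527),(600,533))]
print("tote",np.round(P,1).tolist(),[np.linalg.norm(P[i]-P[i-1]).round(1) for i in range(4)],np.mean(P,0).round(1))
for n,p,z in(("orange1",(538,272),105),("orange2",(514,486),105),("tom",(526,105),110),("mill",(655,122),165),("purple",(659,226),105)): print(n,onz("top",f(p),z).round())
E
```

```text
A [563.8   9.1 125. ] [564.6   9.5 123.6]
B [571.3 -87.  125. ] [570.7 -87.4 124.3]
tray FR outer [ 499.9 -151.8] origin [609.4  72.9]
console FR [461.2  53.3] origin [610.4  71.9]
console FL [426.9 230.7] origin [612.   62.7]
console BR [661.2  89.7] origin [604.2  68.6]
angle-yaw OK? axis
tote [[554.6, -259.8], [562.2, -428.1], [332.7, -437.1], [325.6, -270.9]] [np.float64(229.3), np.float64(168.5), np.float64(229.6), np.float64(166.3)] [ 443.8 -349. ]
orange1 [ 569. -207.  105.]
orange2 [ 371. -184.  105.]
tom [ 725. -195.  110.]
mill [ 700. -302.  165.]
purple [ 613. -320.  105.]
```

Emit:
send_rows:
  series:
    - [[0,0,0],[0,0,-0.1475],0]
    - [[0,0,0],[0,0,-0.1475],0]
    - [[0,0,0],[0,0,-0.1475],0]
    - [[0,0,0],[0,0,-0.1475],0]
    - [[0,0,0],[0,0,-0.1475],0]
    - [[0,0,0],[0,0,-0.1475],0]
    - [[0,0,0],[0,0,-0.1475],0]
    - [[0,0,0],[0,0,-0.1475],0]

```text
clock: 0.9
position: [164.7, -602.5, 230.7]
ee_rot: [-0.664, 0.748, 0.001, 0.0]
contact_force: [-0.9, -0.5, -0.8]
gripper_width: -0.0
grasp_force: 0.0
```

Emit:
send_rows:
  series:
    - [[-45,-12,0],[0,0,0],0]
    - [[-45,-12,0],[0,0,0],0]
    - [[-45,-12,0],[0,0,0],0]
    - [[-45,-12,0],[0,0,0],0]
    - [[-45,-12,0],[0,0,0],0]
    - [[-45,-12,0],[0,0,0],0]
    - [[-45,-12,0],[0,0,0],0]
    - [[-45,-12,0],[0,0,0],0]

```text
clock: 1.7
position: [304.6, -255.7, 231.2]
ee_rot: [-0.662, 0.75, 0.0, 0.0]
contact_force: [1.5, 0.1, -0.7]
gripper_width: 0.1
grasp_force: 0.0
```

Emit:
send_rows:
  series:
    - [[-45,-13,0],[0,0,0],0]
    - [[-45,-13,0],[0,0,0],0]
    - [[-45,-13,0],[0,0,0],0]
    - [[-45,-13,0],[0,0,0],0]
    - [[-45,-13,0],[0,0,0],0]
    - [[-45,-13,0],[0,0,0],0]
    - [[-45,-13,0],[0,0,0],0]
    - [[-45,-13,0],[0,0,0],0]

```text
clock: 2.5
position: [452.3, 88.8, 231.2]
ee_rot: [-0.662, 0.749, 0.0, -0.0]
contact_force: [1.5, -0.8, 0.3]
gripper_width: 0.1
grasp_force: 0.0
```

```bash
python3 -c "
from h import *
s=monitor.read_state();print(s['position'],yawy(s),s['joints'],shift([501,206.9,230]))"
```

```text
[452.33831676  88.81323519 231.22611876] 172.93680724137877 [ 5.47829668e-01  1.02339034e-01 -3.74530912e-01 -8.34419752e-05
 -1.09408692e+00 -6.71067339e-01] [-123.2  -33.8    1.2]
```

Emit:
send_rows:
  series:
    - [[-41,-11,0],[0,0,0],0]
    - [[-41,-11,0],[0,0,0],0]
    - [[-41,-11,0],[0,0,0],0]
    - [[0,0,0],[0,0,0],0]
    - [[0,0,40],[0,0,0],0]
    - [[0,0,40],[0,0,0],0]
    - [[0,0,25],[0,0,0],0]
    - [[0,0,0],[0,0,0],0]

```text
clock: 3.3
position: [497.4, 202.5, 122.4]
ee_rot: [-0.661, 0.75, 0.001, -0.005]
contact_force: [0.1, -1.4, -0.3]
gripper_width: 0.0
grasp_force: 0.0
```

```bash
python3 -c "
from h import *
s=monitor.read_state();print(s['position'],yawy(s),shift([501,206.9,107]))"
```

```text
[497.40487322 202.51128156 122.39149134] 172.82721521706551 [-4.9 -3.1 15.3]
```

Emit:
send_rows:
  series:
    - [[0,-3,15],[0,0,0],0]
    - [[5,0,0],[0,0,0],0]
    - [[5,0,0],[0,0,0],0]
    - [[5,1.3,0],[0,0,-0.075],0]
    - [[5,1.3,0],[0,0,-0.075],0]
    - [[5,1.3,0],[0,0,-0.075],0]
    - [[5,1.3,0],[0,0,-0.075],0]
    - [[0,0,0],[0,0,0],0]

```text
clock: 4.1
position: [496.8, 174.7, 112.9]
ee_rot: [0.766, -0.642, 0.0, -0.001]
contact_force: [-1.7, 1.4, 0.1]
gripper_width: 0.4
grasp_force: 0.8
```

```bash
cat >> h.py <<'E'
def lev():
    s=monitor.read_state();ph=yawy(s);a=np.radians(ph);d=s["position"][:2]-AX
    u=np.array([np.cos(a),np.sin(a)]);n=np.array([-u[1],u[0]])
    print("z",s["position"][2].round(1),"theta",round(np.radians((ph-172.9)%360),3),"r",(d@u).round(1),"off",(d@n).round(1),"F",s["contact_force"].round(1))
E
python3 -c "
from h import *
lev()"
```

```text
z 112.9 theta 0.299 r 62.5 off -22.0 F [-1.7  1.4  0.1]
```

Emit:
send_rows:
  series:
    - [[5,1.5,1],[0,0,-0.075],0]
    - [[5,1.5,1],[0,0,-0.075],0]
    - [[5,1.5,1],[0,0,-0.075],0]
    - [[5,1.5,1],[0,0,-0.075],0]
    - [[5,1.5,0],[0,0,-0.075],0]
    - [[5,1.5,0],[0,0,-0.075],0]
    - [[5,1.5,0],[0,0,-0.075],0]
    - [[5,1.5,0],[0,0,-0.075],0]

```text
clock: 4.9
position: [503.0, 134.7, 108.4]
ee_rot: [0.922, -0.386, 0.0, -0.001]
contact_force: [-0.4, 4.8, -3.0]
gripper_width: -0.1
grasp_force: 1.7
```

```bash
python3 -c "
from h import *
lev()
cv2.imwrite('pics/t2.png',cv2.resize(np.hstack([get_image('top')[180:320,190:330],get_image('side')[190:330,220:360]]),(800,400))[:,:,::-1])"
```

```text
z 108.4 theta 0.901 r 62.7 off -20.6 F [-0.4  4.8 -3. ]
```

View pics/t2.png

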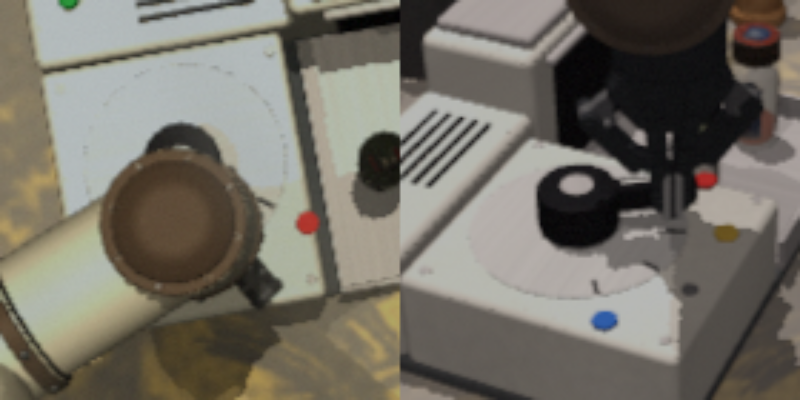

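The side view shows the fingertips at about (675,195) behind the lever, which has passed yellow and points towards red (705,180). I push about 0.25 rad more, then back off.

Emit:
send_rows:
  series:
    - [[5,1.5,0],[0,0,-0.075],0]
    - [[5,1.5,0],[0,0,-0.075],0]
    - [[5,1.5,0],[0,0,-0.075],0]
    - [[4,1,0],[0,0,-0.06],0]
    - [[0,0,0],[0,0,0],0]
    - [[-15,0,0],[0,0,0],0]
    - [[0,0,-40],[0,0,0],60]
    - [[0,0,-45],[0,0,0],60]

```text
clock: 5.8
position: [498.4, 124.8, 191.9]
ee_rot: [0.967, -0.253, -0.002, 0.002]
contact_force: [1.5, 0.1, 0.3]
gripper_width: 28.3
grasp_force: 0.0
```

Emit:
send_rows:
  series:
    - [[-25,0,-25],[0,0,0],60]
    - [[-40,0,0],[0,0,0],60]
    - [[-40,0,0],[0,0,0],60]
    - [[0,0,0],[0,0,0],60]

```text
clock: 6.2
position: [405.2, 177.2, 217.9]
ee_rot: [0.968, -0.251, -0.0, -0.001]
contact_force: [0.8, -0.8, 0.6]
gripper_width: 60.0
grasp_force: 0.0
```

```bash
python3 -c "
from h import *
lev();s=monitor.read_state();print(s['position'],yawy(s),s['joints'])
S=get_image('side');T=get_image('top')
np.savez('pics/s3.npz',S=S,T=T)
cv2.imwrite('pics/t3.png',cv2.resize(np.hstack([T[180:320,190:330],S[190:330,220:360]]),(800,400))[:,:,::-1])"
```

```text
z 217.9 theta 1.187 r 64.7 off -143.7 F [ 0.8 -0.8  0.6]
[405.18699368 177.2309145  217.88448362] -119.07446465613 [ 0.7813333   0.08046256 -0.43503682 -0.00110449 -1.05469083  0.28256298]
```

View pics/t3.png

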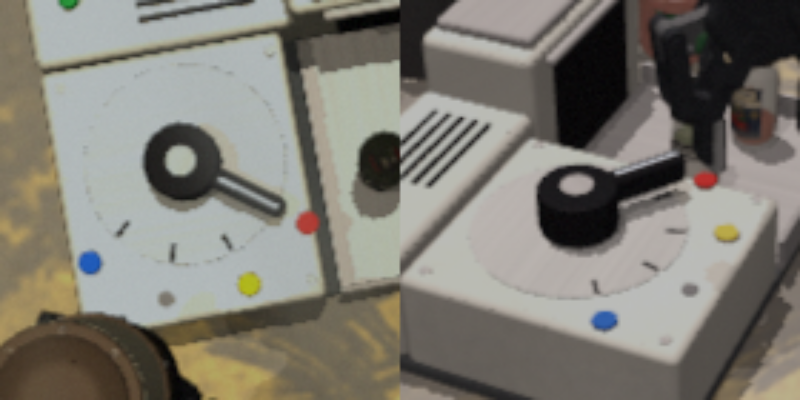

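The lever tip lies on the hub–red line, so the selector is home at red. Next is jar A, with the fingers closing along the capper's x.

Emit:
send_rows:
  series:
    - [[0,0,0],[0,0,0.145],75]
    - [[0,0,0],[0,0,0.145],75]
    - [[0,0,0],[0,0,0.145],75]
    - [[0,0,0],[0,0,0.145],75]
    - [[0,0,0],[0,0,0.145],75]
    - [[0,0,0],[0,0,0.145],75]
    - [[0,0,0],[0,0,0],75]

```text
clock: 7.0
position: [409.5, 175.9, 217.1]
ee_rot: [0.771, -0.637, 0.0, 0.0]
contact_force: [0.7, -0.5, -0.4]
gripper_width: 74.9
grasp_force: 0.0
```

```bash
python3 -c "
from h import *
s=monitor.read_state();print(s['position'],yawy(s),shift([564.2,9.3,150]))"
```

```text
[409.54330313 175.86144896 217.06326694] -169.17766059563084 [ 192.6 -120.7   67.1]
```

Emit:
send_rows:
  series:
    - [[38.5,-24,0],[0,0,0],75]
    - [[38.5,-24,0],[0,0,0],75]
    - [[38.5,-24,0],[0,0,0],75]
    - [[38.5,-24,0],[0,0,0],75]
    - [[38.5,-24.5,0],[0,0,0],75]
    - [[0,0,0],[0,0,0],75]
    - [[0,0,40],[0,0,0],75]
    - [[0,0,0],[0,0,0],75]

```text
clock: 7.8
position: [560.3, 9.1, 172.2]
ee_rot: [0.771, -0.637, -0.004, 0.004]
contact_force: [-0.2, 0.4, 0.2]
gripper_width: 74.9
grasp_force: 0.0
```

```bash
python3 -c "
from h import *
s=monitor.read_state();print(s['position'],yawy(s),shift([564.2,9.3,92]))"
```

```text
[560.33213287   9.07463198 172.23419052] -169.10375517489715 [ 0.6 -4.8 80.2]
```

Emit:
send_rows:
  series:
    - [[0,-2,30],[0,0,0],75]
    - [[0,0,25],[0,0,0],75]
    - [[0,0,15],[0,0,0],75]
    - [[0,0,0],[0,0,0],75]
    - [[0,0,0],[0,0,0],75]

```text
clock: 8.3
position: [566.5, 10.9, 108.6]
ee_rot: [0.772, -0.636, 0.001, -0.0]
contact_force: [-0.1, -0.1, 0.7]
gripper_width: 75.3
grasp_force: 0.0
```

```bash
python3 -c "
from h import *
s=monitor.read_state();print(s['position'],yawy(s),shift([564.2,9.3,92]),s['contact_force'])"
```

```text
[566.52291924  10.89952563 108.55745782] -168.9526697935403 [ 1.1  2.6 16.6] [-0.10645871 -0.06605883  0.70937355]
```

Emit:
send_rows:
  series:
    - [[1,2.5,16.5],[0,0,0],75]
    - [[0,0,0],[0,0,0],75]
    - [[0,0,0],[0,0,0],36]
    - [[0,0,0],[0,0,0],36]
    - [[0,0,0],[0,0,0],36]
    - [[0,0,0],[0,0,0],36]
    - [[0,0,0],[0,0,0],36]
    - [[0,0,0],[0,0,0],36]

```text
clock: 9.1
position: [565.0, 9.3, 92.4]
ee_rot: [0.772, -0.636, 0.001, -0.001]
contact_force: [-0.6, 0.3, 6.4]
gripper_width: 39.5
grasp_force: 60.5
```

Emit:
send_rows:
  series:
    - [[0,0,-20],[0,0,0],36]
    - [[0,0,-30],[0,0,0],36]
    - [[0,0,-45],[0,0,0],36]
    - [[0,0,-40],[0,0,0],36]
    - [[0,0,0],[0,0,0],36]
    - [[0,0,0],[0,0,0],36]

```text
clock: 9.7
position: [563.1, 9.3, 226.0]
ee_rot: [0.771, -0.637, -0.0, -0.001]
contact_force: [-0.8, -0.7, -3.3]
gripper_width: 39.0
grasp_force: 60.8
```

```bash
python3 -c "
from h import *
s=monitor.read_state();print(s['position'],yawy(s),shift([499,-346.6,225]),s['contact_force'],s['gripper_width'])"
```

```text
[563.08909518   9.2971998  225.99695749] -169.08195143773798 [337.3 130.3   0.5] [-0.79108803 -0.72200139 -3.32690328] 38.952241325952144
```

Emit:
send_rows:
  series:
    - [[30,11,0],[0,0,0],36]
    - [[44,17,0],[0,0,0],36]
    - [[44,17,0],[0,0,0],36]
    - [[44,17,0],[0,0,0],36]
    - [[44,17,0],[0,0,0],36]
    - [[44,17,0],[0,0,0],36]
    - [[44,17,0],[0,0,0],36]
    - [[30,12,0],[0,0,0],36]

```text
clock: 10.5
position: [500.2, -334.7, 222.8]
ee_rot: [0.771, -0.637, -0.003, 0.001]
contact_force: [1.6, 0.9, -1.9]
gripper_width: 39.4
grasp_force: 60.8
```

Emit:
send_rows:
  series:
    - [[13,5,0],[0,0,0],36]
    - [[0,0,0],[0,0,0],36]
    - [[0,0,0],[0,0,0],36]

```text
clock: 10.8
position: [499.4, -345.6, 224.3]
ee_rot: [0.771, -0.637, -0.002, 0.0]
contact_force: [-0.8, -1.1, -1.3]
gripper_width: 39.2
grasp_force: 60.8
```

```bash
python3 -c "
from h import *
s=monitor.read_state();print(s['position'],yawy(s),shift([499,-346.6,78]),s['contact_force'],s['gripper_width'])
T=get_image('top');S=get_image('side')
cv2.imwrite('pics/t4.png',cv2.resize(np.hstack([T[180:360,400:580],S[130:310,330:510]]),(800,400))[:,:,::-1])"
```

```text
[ 499.4177149  -345.61107822  224.25480834] -169.06771775798774 [  1.2   0.3 146.3] [-0.78601804 -1.08448792 -1.34705754] 39.24420022165286
```

View pics/t4.png

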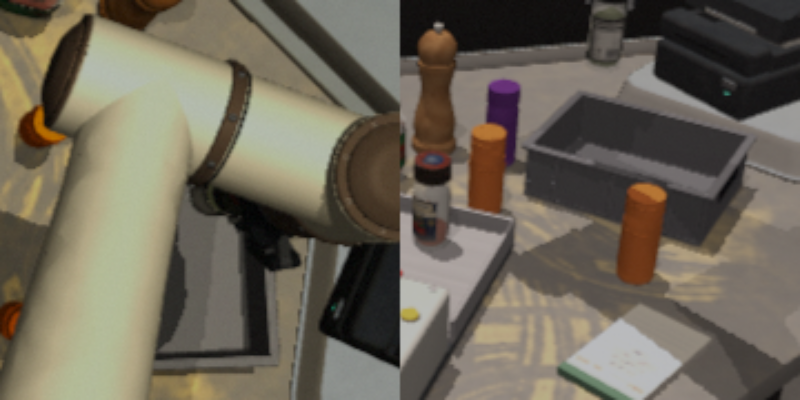

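The top crop shows the gripper over the tote's right part. The jar isn't visible in the side crop, so I check projections and look at the wider side view.

```bash
python3 -c "
from h import *
for X in([499,-346,224],[499,-346,150],[444,-349,70]): print(proj('top',X),proj('side',X))
S=get_image('side');cv2.imwrite('pics/s5.png',S[:,:,::-1])"
```

```text
[504.05190619 266.6044379 ] [424.42205657 132.82689886]
[493.3417852  267.52656666] [421.17129861 159.77578954]
[484.64276232 293.10628543] [437.47209606 192.15211095]
```

View pics/s5.png

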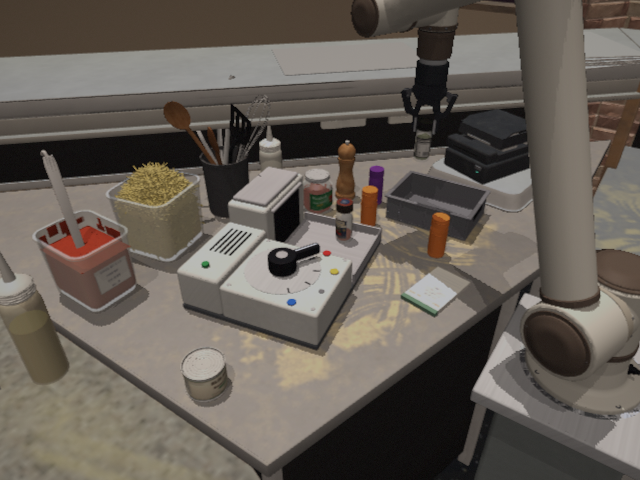

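The jar is held upright with its bottom at (422,158), as predicted. I lower it.

Emit:
send_rows:
  series:
    - [[1,0,30],[0,0,0],36]
    - [[0,0,40],[0,0,0],36]
    - [[0,0,35],[0,0,0],36]
    - [[0,0,20],[0,0,0],36]
    - [[0,0,10],[0,0,0],36]
    - [[0,0,0],[0,0,0],36]
    - [[0,0,0],[0,0,0],36]
    - [[0,0,0],[0,0,0],36]

```text
clock: 11.75
position: [501.3, -347.7, 92.6]
ee_rot: [0.772, -0.636, 0.002, -0.0]
contact_force: [-0.0, 0.4, -1.7]
gripper_width: 39.1
grasp_force: 60.8
```

Emit:
send_rows:
  series:
    - [[0,0,2],[0,0,0],36]
    - [[0,0,2],[0,0,0],36]
    - [[0,0,2],[0,0,0],36]
    - [[0,0,0],[0,0,0],36]
    - [[0,0,0],[0,0,0],36]

```text
clock: 12.25
position: [500.0, -347.5, 84.7]
ee_rot: [0.771, -0.636, -0.0, 0.0]
contact_force: [0.4, 0.2, -1.2]
gripper_width: 38.9
grasp_force: 60.8
```

Emit:
send_rows:
  series:
    - [[0,0,2],[0,0,0],36]
    - [[0,0,1.5],[0,0,0],36]
    - [[0,0,1],[0,0,0],36]
    - [[0,0,1],[0,0,0],36]
    - [[0,0,0],[0,0,0],36]
    - [[0,0,0],[0,0,0],36]

```text
clock: 12.85
position: [500.1, -347.4, 79.3]
ee_rot: [0.771, -0.636, 0.0, 0.0]
contact_force: [0.8, -0.1, -2.2]
gripper_width: 38.9
grasp_force: 60.8
```

Emit:
send_rows:
  series:
    - [[0,0,1],[0,0,0],36]
    - [[0,0,0.5],[0,0,0],36]
    - [[0,0,0.5],[0,0,0],36]
    - [[0,0,0],[0,0,0],36]
    - [[0,0,0],[0,0,0],36]

```text
clock: 13.35
position: [500.1, -347.5, 77.4]
ee_rot: [0.771, -0.636, 0.0, 0.0]
contact_force: [0.1, 0.2, -0.3]
gripper_width: 39.2
grasp_force: 60.8
```

Emit:
send_rows:
  series:
    - [[0,0,0.5],[0,0,0],36]
    - [[0,0,0],[0,0,0],50]
    - [[0,0,0],[0,0,0],75]
    - [[0,0,0],[0,0,0],75]
    - [[0,0,0],[0,0,0],75]
    - [[0,0,-25],[0,0,0],75]
    - [[0,0,-40],[0,0,0],75]
    - [[0,0,-45],[0,0,0],75]

```text
clock: 14.15
position: [499.3, -347.1, 186.7]
ee_rot: [0.771, -0.636, -0.002, 0.001]
contact_force: [0.9, -0.5, 0.1]
gripper_width: 75.2
grasp_force: 0.0
```

Emit:
send_rows:
  series:
    - [[0,0,-35],[0,0,0],75]
    - [[0,0,0],[0,0,0],75]
    - [[0,0,0],[0,0,0],75]

```text
clock: 14.45
position: [500.2, -347.3, 222.6]
ee_rot: [0.771, -0.637, 0.001, -0.001]
contact_force: [-0.1, 0.2, -1.6]
gripper_width: 75.0
grasp_force: 0.0
```

```bash
python3 -c "
from h import *
s=monitor.read_state();print(s['position'],yawy(s),shift([571,-87.2,220]))
S=get_image('side');cv2.imwrite('pics/s6.png',cv2.resize(S[130:280,300:500],(800,600))[:,:,::-1])"
```

```text
[ 500.23823874 -347.33441502  222.62011366] -169.070520313292 [-242.  -118.8    2.7]
```

View pics/s6.png

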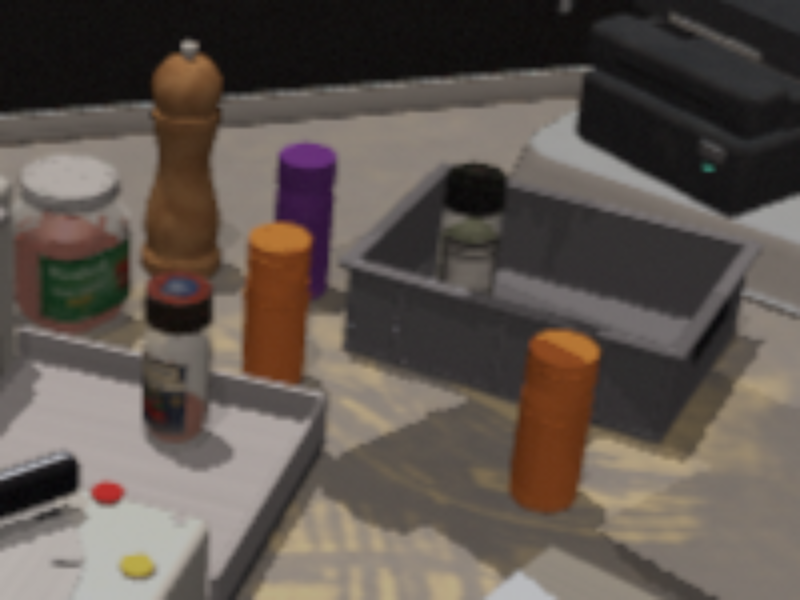

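Jar A stands upright in the tote at about (472,230), and jar B is still in the tray at (178,360). Now jar B.

Emit:
send_rows:
  series:
    - [[-40,-20,0],[0,0,0],75]
    - [[-42,-20,0],[0,0,0],75]
    - [[-40,-20,0],[0,0,0],75]
    - [[-40,-20,0],[0,0,0],75]
    - [[-40,-20,0],[0,0,0],75]
    - [[-40,-19,0],[0,0,0],75]
    - [[0,0,0],[0,0,0],75]
    - [[0,0,0],[0,0,0],75]

```text
clock: 15.3
position: [570.3, -86.2, 219.9]
ee_rot: [0.772, -0.636, -0.001, 0.001]
contact_force: [-0.2, -0.0, -0.4]
gripper_width: 75.1
grasp_force: 0.0
```

Emit:
send_rows:
  series:
    - [[0,0,40],[0,0,0],75]
    - [[0,0,40],[0,0,0],75]
    - [[0,0,20],[0,0,0],75]
    - [[0,0,10],[0,0,0],75]
    - [[0,0,0],[0,0,0],75]
    - [[0,0,0],[0,0,0],75]

```text
clock: 15.9
position: [571.6, -87.9, 112.6]
ee_rot: [0.771, -0.637, 0.001, -0.0]
contact_force: [-0.2, 1.0, -0.0]
gripper_width: 75.0
grasp_force: 0.0
```

```bash
python3 -c "
from h import *
s=monitor.read_state();print(s['position'],yawy(s),shift([571,-87.2,92]),s['contact_force'])"
```

```text
[571.62631823 -87.94666572 112.63409861] -169.09146602838203 [-0.9  0.5 20.6] [-0.20124111  1.04427644 -0.03314354]
```

Emit:
send_rows:
  series:
    - [[-0.5,0.5,18],[0,0,0],75]
    - [[0,0,0],[0,0,0],75]
    - [[0,0,0],[0,0,0],36]
    - [[0,0,0],[0,0,0],36]
    - [[0,0,0],[0,0,0],36]
    - [[0,0,0],[0,0,0],36]
    - [[0,0,0],[0,0,0],36]
    - [[0,0,0],[0,0,0],36]

```text
clock: 16.7
position: [571.7, -86.9, 95.4]
ee_rot: [0.772, -0.636, 0.001, -0.001]
contact_force: [0.2, 0.2, 5.6]
gripper_width: 39.1
grasp_force: 60.7
```

Emit:
send_rows:
  series:
    - [[0,0,-20],[0,0,0],36]
    - [[0,0,-30],[0,0,0],36]
    - [[0,0,-45],[0,0,0],36]
    - [[0,0,-35],[0,0,0],36]
    - [[0,0,0],[0,0,0],36]
    - [[0,0,0],[0,0,0],36]

```text
clock: 17.3
position: [569.9, -86.5, 223.7]
ee_rot: [0.771, -0.637, -0.0, -0.0]
contact_force: [-1.0, 0.3, -2.2]
gripper_width: 38.9
grasp_force: 60.7
```

```bash
python3 -c "
from h import *
s=monitor.read_state();print(s['position'],yawy(s),shift([389,-351.4,225]),s['contact_force'],s['gripper_width'])"
```

```text
[569.86112502 -86.5393979  223.72449539] -169.08368129517999 [225.8 227.7  -1.6] [-0.98157127  0.28902283 -2.15225809] 38.92225137523035
```

Emit:
send_rows:
  series:
    - [[22,22,0],[0,0,0],36]
    - [[32,32,0],[0,0,0],36]
    - [[32,32,0],[0,0,0],36]
    - [[32,32,0],[0,0,0],36]
    - [[32,32,0],[0,0,0],36]
    - [[32,32,0],[0,0,0],36]
    - [[26,27,0],[0,0,0],36]
    - [[18,19,0],[0,0,0],36]

```text
clock: 18.1
position: [386.5, -352.8, 221.2]
ee_rot: [0.771, -0.637, -0.003, 0.0]
contact_force: [0.7, 1.1, -1.5]
gripper_width: 39.0
grasp_force: 60.8
```

Emit:
send_rows:
  series:
    - [[0,0,0],[0,0,0],36]
    - [[0,0,0],[0,0,0],36]
    - [[0,0,40],[0,0,0],36]
    - [[0,0,20],[0,0,0],36]
    - [[0,0,0],[0,0,0],36]
    - [[0,0,0],[0,0,0],36]

```text
clock: 18.7
position: [390.1, -351.5, 163.7]
ee_rot: [0.772, -0.636, -0.0, 0.0]
contact_force: [-0.3, 0.4, -0.9]
gripper_width: 39.2
grasp_force: 60.8
```

```bash
python3 -c "
from h import *
s=monitor.read_state();print(s['position'],yawy(s),shift([389,-351.4,80]),s['contact_force'],s['gripper_width'])"
```

```text
[ 390.10518184 -351.52914074  163.72651517] -168.95123387585883 [-0.3  1.  83.7] [-0.345851    0.3826615  -0.87521446] 39.1568906000812
```

Emit:
send_rows:
  series:
    - [[0,1,25],[0,0,0],36]
    - [[0,0,25],[0,0,0],36]
    - [[0,0,18],[0,0,0],36]
    - [[0,0,8],[0,0,0],36]
    - [[0,0,0],[0,0,0],36]
    - [[0,0,0],[0,0,0],36]

```text
clock: 19.3
position: [389.7, -352.7, 89.2]
ee_rot: [0.772, -0.636, 0.001, -0.0]
contact_force: [1.4, 0.3, -1.2]
gripper_width: 39.0
grasp_force: 60.8
```

Emit:
send_rows:
  series:
    - [[0,0,1],[0,0,0],36]
    - [[0,0,1],[0,0,0],36]
    - [[0,0,1],[0,0,0],36]
    - [[0,0,0],[0,0,0],36]
    - [[0,0,0],[0,0,0],36]

```text
clock: 19.8
position: [388.5, -352.3, 84.9]
ee_rot: [0.771, -0.636, 0.0, 0.0]
contact_force: [0.0, 0.4, -0.8]
gripper_width: 39.1
grasp_force: 60.8
```

Emit:
send_rows:
  series:
    - [[0,0,1.5],[0,0,0],36]
    - [[0,0,1],[0,0,0],36]
    - [[0,0,1],[0,0,0],36]
    - [[0,0,0],[0,0,0],36]
    - [[0,0,0],[0,0,0],36]

```text
clock: 20.3
position: [388.5, -352.2, 81.2]
ee_rot: [0.771, -0.636, -0.0, 0.0]
contact_force: [-0.9, 0.3, -1.9]
gripper_width: 39.0
grasp_force: 60.8
```

Emit:
send_rows:
  series:
    - [[0,0,0.5],[0,0,0],36]
    - [[0,0,0.5],[0,0,0],36]
    - [[0,0,0],[0,0,0],36]
    - [[0,0,0],[0,0,0],36]

```text
clock: 20.7
position: [388.5, -352.3, 80.5]
ee_rot: [0.771, -0.636, 0.0, 0.0]
contact_force: [0.6, -0.1, 0.3]
gripper_width: 38.9
grasp_force: 61.0
```

Contact is felt at the predicted height, so I release and retreat.

Emit:
send_rows:
  series:
    - [[0,0,0.4],[0,0,0],36]
    - [[0,0,0],[0,0,0],50]
    - [[0,0,0],[0,0,0],75]
    - [[0,0,0],[0,0,0],75]
    - [[0,0,0],[0,0,0],75]
    - [[0,0,-25],[0,0,0],75]
    - [[0,0,-40],[0,0,0],75]
    - [[0,0,-45],[0,0,0],75]

```text
clock: 21.5
position: [387.6, -351.8, 190.1]
ee_rot: [0.771, -0.636, -0.002, 0.0]
contact_force: [1.1, -0.5, -0.6]
gripper_width: 75.2
grasp_force: 0.0
```

Emit:
send_rows:
  series:
    - [[0,0,-35],[0,0,0],75]
    - [[0,0,0],[0,0,0],75]
    - [[0,0,0],[0,0,0],75]
    - [[0,0,0],[0,0,0],75]

```text
clock: 21.9
position: [387.7, -351.7, 223.6]
ee_rot: [0.771, -0.637, -0.001, 0.0]
contact_force: [0.2, 0.1, -0.3]
gripper_width: 74.4
grasp_force: 0.0
```

```bash
python3 -c "
from h import *
s=monitor.read_state();print(s['position'],s['contact_force'],s['joint_vel'].max())
S=get_image('side');cv2.imwrite('pics/s7.png',cv2.resize(S[130:310,250:490],(800,600))[:,:,::-1])"
```

```text
[ 387.72698079 -351.65232228  223.60058171] [ 0.19046562  0.1093609  -0.31209061] 0.013441515717458807
```

View pics/s7.png

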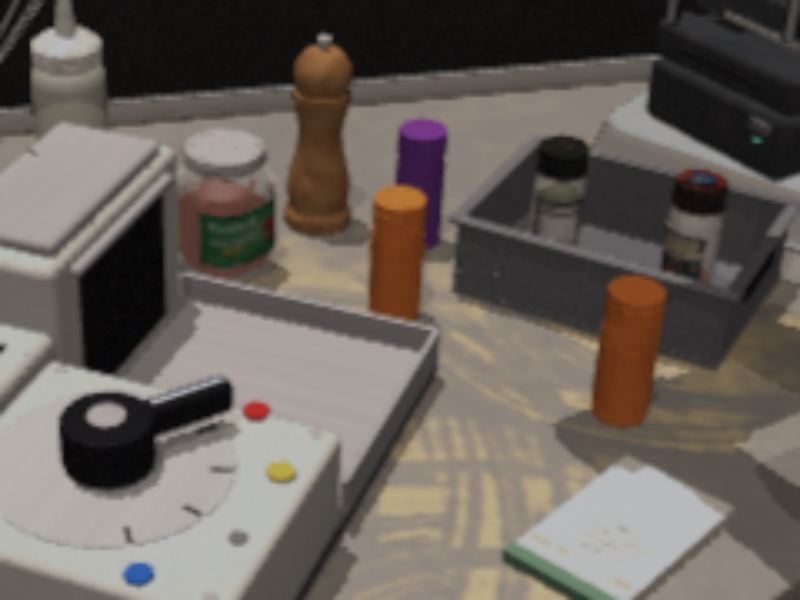

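Both jars stand upright in the tote, at (557,190) and (693,225). The lever points at red (256,410) and the bystanders are unmoved. I hand in.

```bash
python3 -c "
from bench import job_done
print(job_done())"
```

```text
the job is handed in; nothing more can be done
None
```

I handed the job in at about 22 s: the selector clicked home at the red tab first, then both spice jars were set down upright in the grey tote, with the other things on the table unmoved in the last picture; no verdict was returned.

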